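# Slide a gel box into its bay on the orbital shaker and shut the retaining gate

### The job

On the shaker's platform, push the orange gel box with the fingers between the two front posts of the empty bay until it is fully home against the back bar, then swing the bay's blue retaining gate shut across the mouth behind it. Slide the box steadily and keep it flat on the platform: do not lift, carry, tip or knock it, and leave the foil-covered box and the things on the bench undisturbed.

Things in the scene. Friction and masses are not known exactly. Their poses are not given: they have to be found in the camera images.
- shaker: white orbital shaker, fixed and at rest. Origin: centre of its underside on the bench; x points from its control panel (facing the robot) to its back, y to its left, z up; it may be turned a little. Its flat grey platform, 360 x 360 mm, is centred over the origin, its top 125 mm above the bench. On its back half stand two bays side by side; in front of the posts it is bare but for the orange box
- bay_mouth (a point): point on the platform top at the mouth of the empty bay (the shaker's left, +y one), midway between the axes of its two front posts; axes as the shaker's; at x 34, y 55.5 mm of the shaker. The posts are 14 mm across, axes 55.5 mm to either side along y: a gap of 97 mm. The left post is 44 mm high, the right (middle one of the platform) 26 mm
- bay_home (a point): point on the platform top where the centre of the orange box's underside lies when it is home against the back bar, square in the bay: 56 mm beyond bay_mouth along the shaker's x; axes as the shaker's. The back bar's near face is 45 mm beyond this point, 13 to 23 mm above the platform; the side bars, 11 to 21 mm up, stand 50.5 mm to either side
- gel_box: orange gel staining box, flat lid closed, one rigid piece, 90 x 90 mm with 7 mm corner radii, 44 mm high, upright sides, 0.2 to 0.45 kg; loose, starts askew (up to 0.35 rad) on the front half of the platform. Origin: centre of its underside; x, y along its sides, z up. Slides with ordinary friction
- retaining_gate (a joint): angle of the empty bay's blue retaining gate about the left front post: 0 shut (straight across the mouth, pointing along the shaker's -y from the hinge; its stop), growing as it swings open towards the robot (1.57: points along -x) and on to the left (3.1, the other stop: +y). Starts at 2.6 to 3.0, stays where it is left, moves with under 1 N at the tip
- gate_hinge (a point): point on the retaining gate's hinge axis (the left front post of the empty bay), 32 mm above the platform, level with the middle of the gate's bar; axes as the shaker's. The bar is round, level, 8 mm thick (28 to 36 mm above the platform)
- gate_tip (a point): centre of the round tip (12 mm across) of the retaining gate, 107 mm from the hinge; its axes turn with the gate, -y pointing from hinge to tip
- foil_box: foil-covered box in the right bay behind a shut gate, 88 x 88 x 40 mm, to be left alone; origin: centre of its underside
- reagent_bottle: glass bottle with blue cap on the bench, 70 mm across, 150 mm high, to be left alone; origin: centre of its underside
- amber_bottle: amber bottle on the bench, 60 mm across, 125 mm high, to be left alone; origin: centre of its underside
- beaker: glass beaker on the bench, 68 mm across, 85 mm high, to be left alone; origin: centre of its underside
- tip_box: blue pipette-tip box with clear lid on the bench, 122 x 85 x 61 mm, to be left alone; origin: centre of its underside
- timer: white bench timer lying flat, 75 x 60 x 20 mm, to be left alone; origin: centre of its underside

How it is judged (in metres and radians):
On the way, in this order (a step that is already met when the one before it is completed fails the run):
1. the orange box has gone between the front posts into the empty bay (x of gel_box in the frame of bay_home above -0.02 m and y of gel_box in the frame of bay_home between -0.01 and 0.01 m), for 0.1 s.
2. the retaining gate is shut behind it (value of joint retaining_gate below 0.1 rad), for 0.1 s.
At the end, for the whole second after the job is handed in: The orange box lies flat and at rest in the empty bay, within 6 mm of the back bar and within 8 mm of the bay's centre line, and the retaining gate is shut to within 0.1 rad (x of gel_box in the frame of bay_home between -0.006 and 0.004 m and y of gel_box in the frame of bay_home between -0.008 and 0.008 m and z of gel_box in the frame of bay_home between -0.004 and 0.004 m and angle between gel_box's own z axis and vertical below 0.05 rad and linear speed of gel_box below 0.01 m/s and value of joint retaining_gate below 0.1 rad); the robot touches nothing.
It fails at once if the orange box is lifted or carried (more than 8 mm off the platform) (z of gel_box in the frame of bay_home above 0.008 m).
It fails at once if the orange box is tipped more than 0.2 rad (angle between gel_box's own z axis and vertical above 0.2 rad).
It fails at once if the orange box is knocked along faster than 0.4 m/s (linear speed of gel_box above 0.4 m/s).
It fails at once if the foil-covered box is moved more than 10 mm (distance of foil_box from where it was at the start of the episode above 0.01 m).
It fails at once if something on the bench is moved more than 15 mm (distance of any of reagent_bottle, amber_bottle, beaker, tip_box, timer from where it was at the start of the episode above 0.015 m).
It also fails if it takes over 70 s, if anything falls off the work surface, if the arm or the gripper's body presses on something with over 40 N, if the wrist force passes 120 N, or if a joint passes its speed limit or range.

### The arm

A 6-joint arm with a two-finger parallel gripper is mounted at the origin on the work surface. World frame = base frame: x ahead of the robot, y to its left, z up, the work surface at z = 0. Lengths are in m, angles in degrees, forces in N, time in s.
With the tool pointing down it reaches from about 0.3 to 0.75 m from the base axis. Payload 8.5 kg.
Tool frame: the origin (TCP) lies midway between the tips of the shut fingers; the grasp point (between the pads) lies 19 mm behind it; y points along the fingers, x is the direction in which the jaws open and shut, and the axes are right-handed (so a half turn about y gives the same grasp; the last joint's range is limited). The gripper opens to 85 mm and grips with 20 to 120 N. Pads are 22 mm wide; open, the fingers measure 114 mm over their backs; the gripper's body (76 mm by 85 mm) begins 54 mm behind the grasp point. The pads swing forward as they close: fully open they stand 13 mm farther back than shut.
Start: joints at [52.065, 21.807, 74.336, -0, 83.858, -12.336], TCP at [0.238, 0.496, 0.231] pointing down, gripper open.
Joint ranges: [-178.18, 178.18], [-50.72, 133.34], [12.68, 142.11], [-81.47, 261.47], [9.98, 163.14], [-165.26, 165.26]. Speed limits (degrees/s): [136.94, 136.94, 180, 180, 180, 180].

### API

Orientations are given as a 3x3 rotation matrix whose columns are the frame's x, y, z axes.
In Python, from rig import env gives the robot as it stands.
- The arm moves only by the tool carry_out, never from a script. Its argument "plan" is a list of rows, each a list of 3 entries, a list of its own where there are three numbers: the shift along the tool's x, y, z in m, then the turn, a rotation vector about the tool's x, y, z in degrees, then the finger opening in m, from 0 to 0.0854. In form: [[[dx, dy, dz], [ax, ay, az], jaw], ...]. A call has 1 to 8 rows; each row shifts and turns the commanded pose from where the row before left it, along the tool's axes as they then stand; what a row does not reach is not made up. A row lasts 1/8 s, in which the tool goes at most 62.5 mm and 10.7 degrees, less where a joint would pass 70% of its speed; a pose out of reach is approached as far as the arm can. A call is refused whole if a number of a shift passes 0.0625 or a number of a turn 10.7, either way. A call with a gripper value outside its range is refused whole. The fingers move at their own pace and stop on an object; "force" is the grip in N (left out, the last holds). Time passes only in rows, so rows that do not move let the fingers close. It gives the time, the measured TCP pose, the force and the opening at its end, in the units of the state.
- env.observe(): the state, without advancing time (a new reading comes with each control period).
- env.get_image(name): name is "scene" or "top"; returns a dict with "image" (384x512x3 uint8, red, green, blue), "vfov" (degrees; the focal length in pixels is half the picture's height over the tangent of half this angle, whatever the lens; pixels are square), "cx", "cy" (the principal point, pixels), "rvec" (rotation vector, rad) and "tvec" (3), from world to camera coordinates, as OpenCV has them. Camera axes: x right, y down, z forward; pixel columns grow to the right and rows downward; lengths in m; the calibration is good to about 2 mm. A picture is of the moment at which its call begins. There is no depth.
- env.close_job(): hands the job in, once; it reports no verdict.
Trained networks look in a picture, given as the dict that the camera call returned (one of the last four; its "shot" number tells which), for a name from the list of things; names that differ only in an ending like _2 or _b are one class to them, and where a whole thing is asked for, a point or a joint stands for the part that bears it (a point fixed in the world has none). Each returns a list of dicts, best first, with "conf" (0 to 1); they miss things now and then, are a little off and sometimes report something else, mostly with a low value. They report only what shows in the picture. A call takes as long as a camera call.
- env.outline_of(target, picture): "mask" (384x512 bool, what is visible of it) and "pixel" ([row, column] in pixels, amid what is visible of it).
The state is a dict: "time_s": time; "q": joint angles; "qvel": joint speeds; "joint_efforts": joint torques, N m; "position": TCP position; "tool_rot": TCP orientation; "ft_force": force on the tool from outside, world axes, zero at the start; "wrist_torque": the same for the moment, N m; "grip_width": finger opening in m.
Only numpy, scipy, OpenCV 4.12 (cv2) and the standard library are available. Lean on these libraries where they do the work, as an engineer would, in place of code of your own. Each camera call takes 0.05 s, during which the arm holds its last target.

## Working session

There is one attempt and no reset: what is moved stays moved. The work goes in short steps, Python scripts to look and compute and a tool call to move; the robot and the scene stay as the last step left them, time stands still between calls to the robot, and variables do not carry over. Pictures are saved under pics/ and viewed, and the job is handed in when it is done.

Besides the shell and the picture viewer there is one more tool, called after "Emit:" as name(argument=value, ...) on one line, values as JSON. carry_out: Moves the arm, as the interface text tells. Its arguments: {"type":"object","properties":{"plan":{"type":"array","items":{"type":"array"}},"force":{"type":"number"}},"required":["plan"]}

```bash
ls; mkdir -p pics; python3 - <<'E'
from rig import env
import cv2, json
s=env.observe(); print(s)
for n in ("scene","top"):
    p=env.get_image(n)
    cv2.imwrite(f"pics/{n}0.png",p["image"][:,:,::-1])
    print(n,{k:p[k] for k in p if k!="image"})
    for t in ("shaker","gel_box","retaining_gate","foil_box"):
        try:
            r=env.outline_of(t,p)
            print(t,[(d["conf"],d["pixel"],int(d["mask"].sum())) for d in r[:2]])
        except Exception as e: print(t,e)
E
```

```text
pics
{'time_s': 0.0, 'q': array([ 5.20650450e+01,  2.18417255e+01,  7.43849321e+01,  9.34089743e-04,
        8.38581028e+01, -1.23354197e+01]), 'qvel': array([-0.02007261,  0.09669467,  0.0243266 ,  0.05180905,  0.05447567,
       -0.04508424]), 'joint_efforts': array([ 9.42602746e-04, -4.48478222e+01, -2.31275439e+01, -1.38674086e-04,
        4.91759100e-03,  3.00801150e-05]), 'position': array([0.23745469, 0.49577664, 0.23070384]), 'tool_rot': array([[ 4.32079353e-01, -9.22237607e-04, -9.01835119e-01],
       [ 9.01834438e-01, -1.15680980e-03,  4.32080210e-01],
       [-1.44173232e-03, -9.99998906e-01,  3.31872005e-04]]), 'ft_force': array([ 0.3619698 , -0.31441892, -0.12053707]), 'wrist_torque': array([0.00284959, 0.00680502, 0.03599449]), 'grip_width': 0.08535809186138893}
scene {'vfov': 42.241225320925764, 'cx': 262.4277090547377, 'cy': 188.17158289467696, 'rvec': array([ 1.50380887,  2.33347702, -0.61974652]), 'tvec': array([ 0.22894193, -0.41269775,  1.87020172]), 'shot': 1}
shaker [(0.92, [209.2, 271.1], 12113)]
gel_box [(0.8, [172.0, 290.9], 1008), (0.66, [213.0, 318.8], 122)]
retaining_gate [(0.42, [214.7, 326.4], 77)]
foil_box [(0.95, [209.1, 242.2], 1042)]
top {'vfov': 43.823284634740695, 'cx': 250.03292708336397, 'cy': 199.77918468698803, 'rvec': array([ 2.12606021, -2.1440786 ,  0.19584652]), 'tvec': array([0.01477093, 0.60044389, 1.44619994]), 'shot': 2}
shaker [(0.9, [202.5, 232.2], 14034)]
gel_box [(0.56, [221.7, 231.1], 987)]
retaining_gate []
foil_box [(0.72, [163.3, 253.0], 867)]
```

```bash
python3 - <<'E'
import cv2
a=cv2.imread("pics/scene0.png");b=cv2.imread("pics/top0.png")
cv2.imwrite("pics/scene0z.png",cv2.resize(a[130:280,170:370],None,fx=4,fy=4,interpolation=cv2.INTER_CUBIC))
cv2.imwrite("pics/top0z.png",cv2.resize(b[120:270,140:340],None,fx=4,fy=4,interpolation=cv2.INTER_CUBIC))
E
```

```text
(no output)
```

View pics/scene0.png

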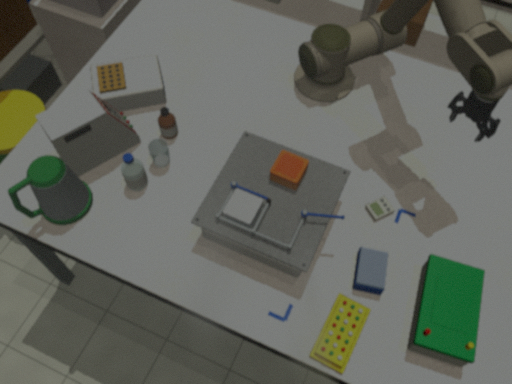

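View pics/top0.png

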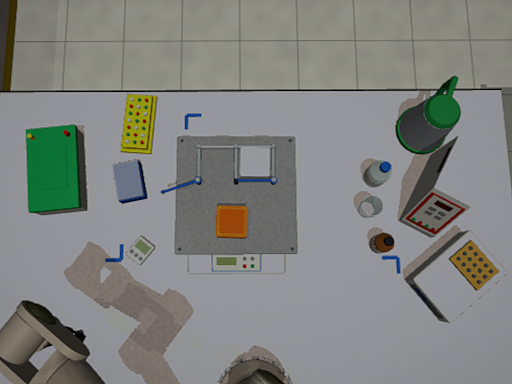

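```bash
sleep 1
```

```text
(no output)
```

View pics/scene0z.png

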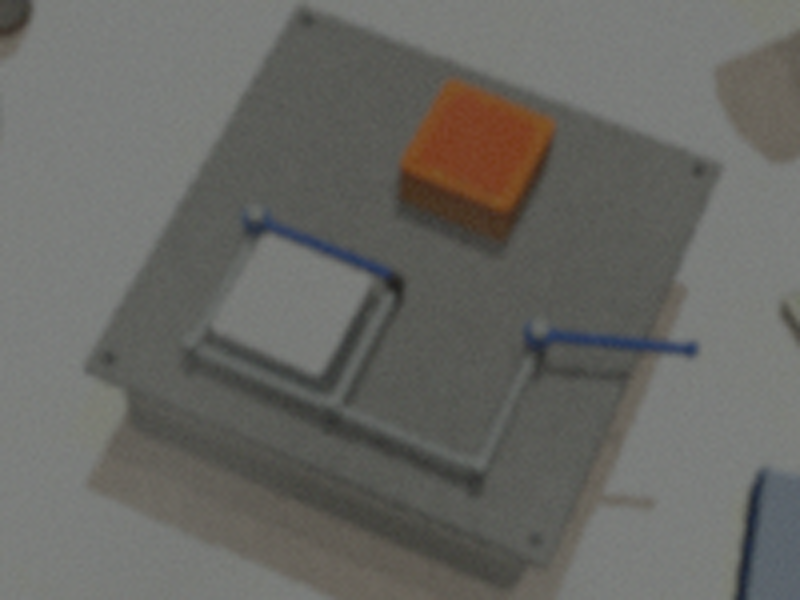

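View pics/top0z.png

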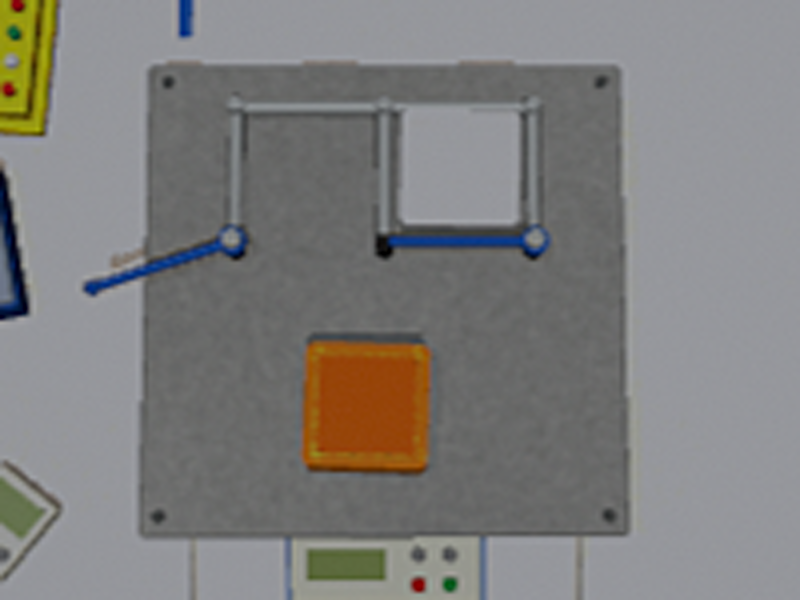

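```bash
cat > h.py <<'E'
import numpy as np, cv2
from scipy.optimize import least_squares
def cam(p):
    f=p["image"].shape[0]/2/np.tan(np.radians(p["vfov"])/2)
    return np.array([[f,0,p["cx"]],[0,f,p["cy"]],[0,0,1]]),p["rvec"],p["tvec"]
def proj(c,X): return cv2.projectPoints(np.asarray(X,float).reshape(-1,1,3),c[1],c[2],c[0],None)[0].reshape(-1,2)
def ray(c,uv,z):
    R=cv2.Rodrigues(c[1])[0]; d=R.T@np.linalg.inv(c[0])@np.r_[uv,1]; o=-R.T@c[2]
    return o+d*(z-o[2])/d[2]
def sh2w(s,P):
    P=np.atleast_2d(P); c,n=np.cos(s[2]),np.sin(s[2])
    return np.c_[s[0]+c*P[:,0]-n*P[:,1], s[1]+n*P[:,0]+c*P[:,1], P[:,2]]
def w2sh(s,P):
    P=np.atleast_2d(P); c,n=np.cos(s[2]),np.sin(s[2]); d=P[:,:2]-np.array(s[:2])
    return np.c_[c*d[:,0]+n*d[:,1], -n*d[:,0]+c*d[:,1], P[:,2]]
E
cat > loc.py <<'E'
from h import *
from rig import env
z=lambda a,o:(np.array(a,float)+.5)/4-.5+np.array(o)
T=env.get_image("top");S=env.get_image("scene");ct,cs=cam(T),cam(S)
P=[[.18,.18,.125],[.18,-.18,.125],[-.18,-.18,.125],[-.18,.18,.125],[.034,.111,.169],[.034,-.111,.169]]
ut=z([[149,66],[620,66],[628,534],[140,535],[232,239],[536,238]],(140,120))
us=z([[548,565],[87,371],[303,9],[721,165],[540,330],[256,213]],(170,130))
r=least_squares(lambda s:np.r_[(proj(ct,sh2w(s,P))-ut).ravel(),(proj(cs,sh2w(s,P))-us).ravel()],[.5,0,0])
print(r.x); print(r.fun.reshape(-1,2).round(1).tolist())
for c,u in((ct,ut),(cs,us)):
    q=least_squares(lambda s:(proj(c,sh2w(s,P))-u).ravel(),[.5,0,0]);print(q.x)
s=r.x
# box: fit quad of top face
for nm,p,c in(("top",T,ct),("scene",S,cs)):
    hsv=cv2.cvtColor(p["image"],cv2.COLOR_RGB2HSV)
    m=((hsv[...,0]<22)&(hsv[...,1]>150)&(hsv[...,2]>70)).astype(np.uint8)
    n,l,st,_=cv2.connectedComponentsWithStats(m)
    uv=z((367,405) ,(140,120)) if nm=="top" else z((480,160),(170,130))
    i=l[int(uv[1]),int(uv[0])]; m=(l==i); print(nm,m.sum(),st[i])
    np.save(f"m_{nm}.npy",m)
    # silhouette fit of 3D prism
    ca=[(sx*.038+.007*np.cos(a),sy*.038+.007*np.sin(a)) for sx in(-1,1) for sy in(-1,1) for a in np.arange(0,6.3,.4)]
    B=np.array([(x,y,zz) for zz in(.125,.169) for x,y in ca])
    from scipy.optimize import minimize
    K=8
    y0,x0=st[i][1]-3,st[i][0]-3; h,w=st[i][3]+6,st[i][2]+6
    crop=cv2.resize(m[y0:y0+h,x0:x0+w].astype(np.float32),None,fx=K,fy=K,interpolation=cv2.INTER_LINEAR)
    def cost(v):
        hull=cv2.convexHull(proj(c,sh2w(v,B)).astype(np.float32)).reshape(-1,2)
        im=np.zeros(crop.shape,np.uint8); cv2.fillPoly(im,[np.round((((hull-[x0,y0])+.5)*K-.5)*16).astype(np.int32)],1,shift=4)
        return np.abs(im-crop).sum()/K/K
    g=ray(c,uv,.169)
    best=min((minimize(cost,[g[0],g[1],a],method="Nelder-Mead",options=dict(initial_simplex=[[g[0],g[1],a],[g[0]+.01,g[1],a],[g[0],g[1]+.01,a],[g[0],g[1],a+.1]])) for a in(-.2,0,.2)),key=lambda o:o.fun)
    print(nm,"box",best.x,best.fun,"in shaker",w2sh(s,[[*best.x[:2],.125]]),"yaw rel",best.x[2]-s[2])
# gate tip
print("tip top",w2sh(s,[ray(ct,z((91,288),(140,120)),.157)]),"scene",w2sh(s,[ray(cs,z((691,349),(170,130)),.157)]))
E
python3 loc.py
```

```text
[ 0.60793737  0.05386125 -0.00512161]
[[-0.3, -0.7], [-0.2, -0.8], [0.2, 0.4], [-0.9, 0.6], [-0.6, -0.3], [-0.4, -0.2], [0.1, 1.0], [-1.5, -0.6], [-1.2, -1.9], [0.8, -0.6], [0.1, -0.6], [-0.0, -0.0]]
[ 0.60741373  0.05277146 -0.00570508]
[ 0.60864435  0.05498712 -0.00462564]
top 981 [216 205  32  33 981]
top box [ 0.5202022   0.06555578 -0.02754609] 53.2781982421875 in shaker [[-0.08779392  0.01124503  0.125     ]] yaw rel -0.022424481089380405
scene 765 [271 151  37  33 765]
scene box [0.49820968 0.06096791 0.03537116] 250.0303955078125 in shaker [[-0.10976265  0.00654458  0.125     ]] yaw rel 0.04049276605365609
tip top [[-0.00071209  0.21266504  0.157     ]] scene [[-0.00126301  0.21217646  0.157     ]]
```

```bash
sed -i 's/(hsv\[...,1\]>150)&(hsv\[...,2\]>70)/(hsv[...,1]>(150 if nm=="top" else 110))\&(hsv[...,2]>(70 if nm=="top" else 30))/' loc.py; python3 loc.py; python3 - <<'E'
import numpy as np
for r in np.load('m_scene.npy')[148:192,265:315]: print(''.join('#' if v else '.' for v in r))
E
```

```text
[ 0.60793737  0.05386125 -0.00512161]
[[-0.3, -0.7], [-0.2, -0.8], [0.2, 0.4], [-0.9, 0.6], [-0.6, -0.3], [-0.4, -0.2], [0.1, 1.0], [-1.5, -0.6], [-1.2, -1.9], [0.8, -0.6], [0.1, -0.6], [-0.0, -0.0]]
[ 0.60741373  0.05277146 -0.00570508]
[ 0.60864435  0.05498712 -0.00462564]
top 980 [216 205  32  33 980]
top box [ 0.5202022   0.06555578 -0.02754609] 54.2781982421875 in shaker [[-0.08779392  0.01124503  0.125     ]] yaw rel -0.022424481089380405
scene 974 [270 150  39  39 974]
scene box [ 0.51745827  0.06428336 -0.00939791] 83.827392578125 in shaker [[-0.09053129  0.00995857  0.125     ]] yaw rel -0.004276298993901162
tip top [[-0.00071209  0.21266504  0.157     ]] scene [[-0.00126301  0.21217646  0.157     ]]
..................................................
..................................................
.................###..............................
................######............................
...............##########.........................
...............############.......................
..............################....................
..............##########
[... 1162 characters left out ...]
########################.............
......##############################..............
........############################..............
..........#########################...............
.............######################...............
...............#######.###########................
.................#.###############................
......................##########..................
.......................#.#######..................
..........................#####...................
............................#.#...................
..................................................
..................................................
..................................................
```

Emit:
carry_out(plan=[[[0,0,0],[0,8.1,0],0.04],[[0,0,0],[0,8.1,0],0.04],[[0,0,0],[0,8.1,0],0.04],[[0,0,0],[0,8.1,0],0.04],[[0,0,0],[0,8.1,0],0.04],[[0,0,0],[0,8.1,0],0.04],[[0,0,0],[0,8.1,0],0.04],[[0,0,0],[0,8.0,0],0.04]])

```text
time_s: 1.7
position: [0.2376, 0.496, 0.2313]
tool_rot: [[1.0, 0.0, 0.01], [-0.01, 0.0, 1.0], [0.0, -1.0, 0.0]]
ft_force: [0.4, 0.2, 0.3]
grip_width: 0.0398
```

Emit:
carry_out(plan=[[[0.028,0,-0.051],[0,0,0],0.04],[[0.028,0,-0.051],[0,0,0],0.04],[[0.028,0,-0.051],[0,0,0],0.04],[[0.028,0,-0.051],[0,0,0],0.04],[[0.028,0,-0.051],[0,0,0],0.04],[[0.028,0,-0.051],[0,0,0],0.04],[[0.028,0,-0.051],[0,0,0],0.04],[[0.028,0,-0.051],[0,0,0],0.04]])

```text
time_s: 2.7
position: [0.4602, 0.085, 0.2316]
tool_rot: [[1.0, 0.001, 0.005], [-0.005, 0.0, 1.0], [0.001, -1.0, 0.0]]
ft_force: [0.3, 0.9, -0.4]
grip_width: 0.04
```

Emit:
carry_out(plan=[[[0.028,0,-0.051],[0,0,0],0.04],[[0.028,0,-0.051],[0,0,0],0.04],[[0,0,0],[0,0,0],0.04]])

```text
time_s: 3.08
position: [0.5162, -0.0186, 0.2308]
tool_rot: [[1.0, -0.0, 0.01], [-0.01, -0.0, 1.0], [-0.0, -1.0, -0.0]]
ft_force: [0.3, -0.2, 0.3]
grip_width: 0.0404
```

Emit:
carry_out(plan=[[[0.003,0.03,0],[0,0,0],0.04],[[0,0.03,0],[0,0,0],0.04],[[0,0.015,0],[0,0,0],0.04],[[0,0.012,0],[0,0,0],0.04],[[0,0,0],[0,0,0],0.04]])

```text
time_s: 3.7
position: [0.5176, -0.015, 0.144]
tool_rot: [[1.0, -0.001, 0.005], [-0.005, 0.0, 1.0], [-0.001, -1.0, 0.0]]
ft_force: [1.4, 0.1, -0.0]
grip_width: 0.0401
```

```bash
cat > snap.py <<'E'
import sys,cv2
from rig import env
for n,(y,x) in {"scene":(130,170),"top":(120,140)}.items():
    p=env.get_image(n)["image"][y:y+150,x:x+200,::-1]
    cv2.imwrite(f"pics/{n}{sys.argv[1]}.png",cv2.resize(p,None,fx=4,fy=4,interpolation=cv2.INTER_CUBIC))
s=env.observe();print(s["time_s"],s["position"],s["ft_force"])
E
python3 snap.py 1
```

```text
3.8 [ 0.5181679  -0.01531243  0.14491666] [ 0.97513959 -0.21324671 -0.40683815]
```

View pics/top1.png

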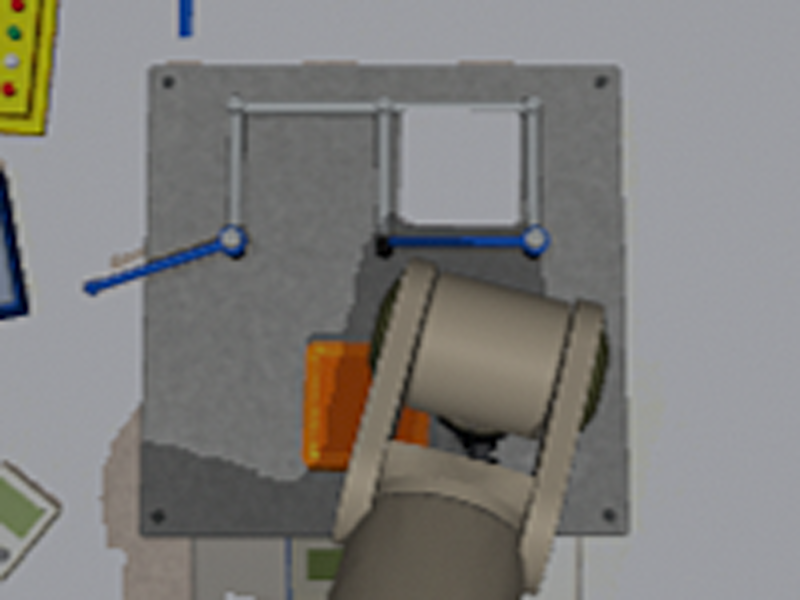

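View pics/scene1.png

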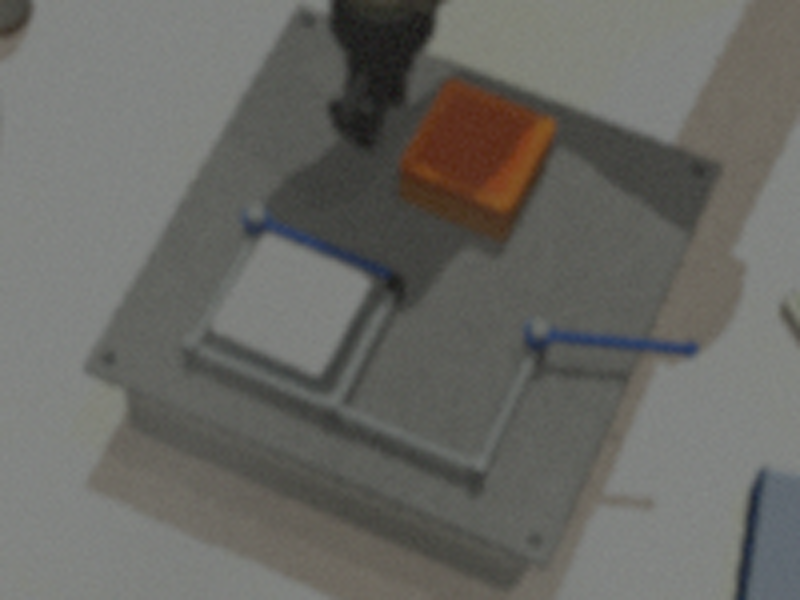

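Emit:
carry_out(plan=[[[0,0,0.007],[0,0,0],0.04],[[0,0,0.007],[0,0,0],0.04],[[0,0,0.005],[0,0,0],0.04],[[0,0,0.005],[0,0,0],0.04]])

```text
time_s: 4.3
position: [0.5182, 0.0089, 0.1444]
tool_rot: [[1.0, 0.0, 0.005], [-0.005, -0.0, 1.0], [0.0, -1.0, -0.0]]
ft_force: [1.1, -2.9, -0.5]
grip_width: 0.0402
```

Emit:
carry_out(plan=[[[0,0,0.006],[0,0,0],0.04],[[0,0,0.006],[0,0,0],0.04],[[0,0,0.006],[0,0,0],0.04],[[0,0,0.006],[0,0,0],0.04],[[0,0,0.006],[0,0,0],0.04],[[0,0,0.006],[0,0,0],0.04],[[0,0,0],[0,0,0],0.04]])

```text
time_s: 5.18
position: [0.5181, 0.0453, 0.1442]
tool_rot: [[1.0, -0.0, 0.005], [-0.005, 0.001, 1.0], [-0.0, -1.0, 0.001]]
ft_force: [-0.1, -0.3, -1.4]
grip_width: 0.0399
```

```bash
python3 snap.py 2
```

```text
5.275 [0.51806291 0.04493708 0.14412788] [-0.67253075  0.30456457  0.97405814]
```

View pics/scene2.png

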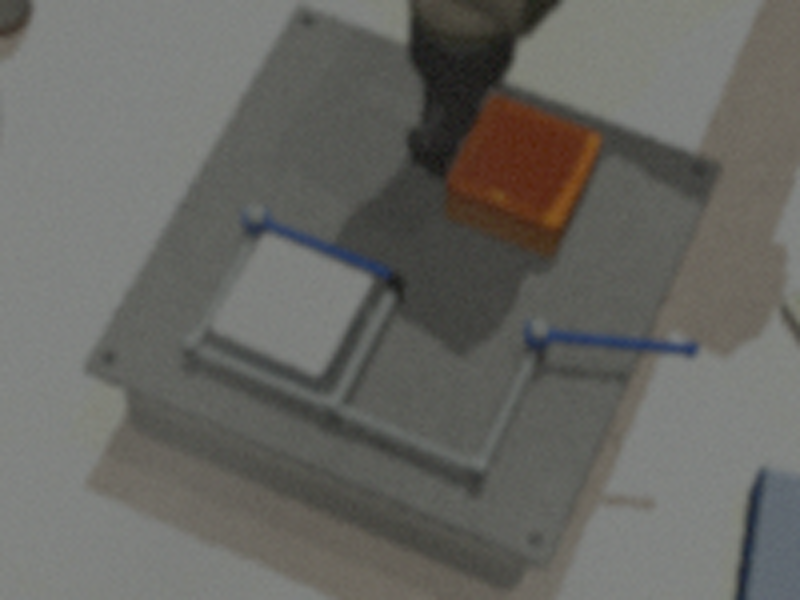

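Emit:
carry_out(plan=[[[0,0,0.004],[0,0,0],0.04],[[0,0,0.004],[0,0,0],0.04],[[0,0,0],[0,0,0],0.04],[[0,0,-0.02],[0,0,0],0.04],[[0,0,-0.04],[0,0,0],0.04],[[0,-0.04,-0.04],[0,0,0],0.04],[[0,-0.04,0],[0,0,0],0.04],[[0,0,-0.04],[0,0,0],0.04]])

```text
time_s: 6.28
position: [0.5186, -0.0872, 0.2276]
tool_rot: [[1.0, 0.006, 0.003], [-0.003, -0.002, 1.0], [0.006, -1.0, -0.002]]
ft_force: [0.6, -0.2, -1.0]
grip_width: 0.0401
```

Emit:
carry_out(plan=[[[0,0,-0.05],[0,0,0],0.04],[[0,0,-0.05],[0,0,0],0.04],[[0,0,0],[0,0,0],0.04]])

```text
time_s: 6.65
position: [0.5169, -0.1902, 0.2239]
tool_rot: [[1.0, -0.0, 0.009], [-0.009, 0.0, 1.0], [-0.0, -1.0, 0.0]]
ft_force: [0.1, -0.7, -0.4]
grip_width: 0.04
```

```bash
cat > loc2.py <<'E'
from h import *
from rig import env
from scipy.optimize import minimize
import sys
s=[.60794,.05386,-.00512]
for nm in("top","scene"):
    p=env.get_image(nm);c=cam(p)
    cv2.imwrite(f"pics/{nm}_{sys.argv[1]}.png",cv2.resize(p["image"][120:280,140:370,::-1],None,fx=3,fy=3,interpolation=cv2.INTER_CUBIC))
    hsv=cv2.cvtColor(p["image"],cv2.COLOR_RGB2HSV)
    m=((hsv[...,0]<22)&(hsv[...,1]>(150 if nm=="top" else 110))&(hsv[...,2]>(60 if nm=="top" else 30))).astype(np.uint8)
    roi=np.zeros_like(m);roi[125:275,170:350]=1;m*=roi
    n,l,st,_=cv2.connectedComponentsWithStats(m); i=1+np.argmax(st[1:,4]); m=l==i
    ca=[(sx*.038+.007*np.cos(a),sy*.038+.007*np.sin(a)) for sx in(-1,1) for sy in(-1,1) for a in np.arange(0,6.3,.4)]
    B=np.array([(x,y,zz) for zz in(.125,.169) for x,y in ca]); K=8
    y0,x0=st[i][1]-3,st[i][0]-3; h,w=st[i][3]+6,st[i][2]+6
    crop=cv2.resize(m[y0:y0+h,x0:x0+w].astype(np.float32),None,fx=K,fy=K,interpolation=cv2.INTER_LINEAR)
    def cost(v):
        hull=cv2.convexHull(proj(c,sh2w(v,B)).astype(np.float32)).reshape(-1,2)
        im=np.zeros(crop.shape,np.uint8); cv2.fillPoly(im,[np.round((((hull-[x0,y0])+.5)*K-.5)*16).astype(np.int32)],1,shift=4)
        return np.abs(im-crop).sum()/K/K
    g=ray(c,(x0+w/2,y0+h/2),.15)
    b=min((minimize(cost,[g[0],g[1],a],method="Nelder-Mead",options=dict(initial_simplex=[[g[0],g[1],a],[g[0]+.01,g[1],a],[g[0],g[1]+.01,a],[g[0],g[1],a+.1]])) for a in(-.2,0,.2)),key=lambda o:o.fun)
    print(nm,st[i],b.x.round(4),b.fun,"sh",w2sh(s,[[*b.x[:2],.125]]).round(4),"yaw",round(b.x[2]-s[2],3))
print(env.observe()["position"])
E
python3 loc2.py 3
```

```text
top [ 200  206   32   33 1014] [ 0.5187  0.11   -0.0036] 47.0155029296875 sh [[-0.0896  0.0556  0.125 ]] yaw 0.002
scene [284 155  39  40 994] [5.160e-01 1.093e-01 3.000e-04] 72.2308349609375 sh [[-0.0923  0.055   0.125 ]] yaw 0.005
[ 0.51695517 -0.18740499  0.22417272]
```

View pics/top_3.png

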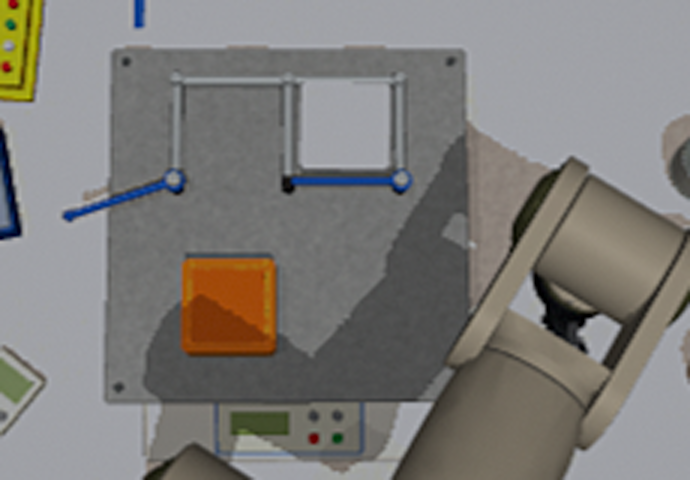

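Emit:
carry_out(plan=[[[-0.014,0,0.05],[0,0,0],0.04],[[-0.014,0,0.05],[0,0,0],0.04],[[-0.014,0,0.05],[0,0,0],0.04],[[-0.014,0,0.05],[0,0,0],0.04],[[-0.014,0,0.05],[0,0,0],0.04],[[-0.014,0,0.047],[0,0,0],0.04],[[0,0,0],[0,-10,0],0.04],[[0,0,0],[0,-10,0],0.04]])

```text
time_s: 7.75
position: [0.4337, 0.1118, 0.2246]
tool_rot: [[0.938, 0.0, -0.346], [0.346, 0.0, 0.938], [0.001, -1.0, 0.0]]
ft_force: [0.6, -0.8, -0.2]
grip_width: 0.0404
```

Emit:
carry_out(plan=[[[0,0,0],[0,-10,0],0.04],[[0,0,0],[0,-10,0],0.04],[[0,0,0],[0,-10,0],0.04],[[0,0,0],[0,-10,0],0.04],[[0,0,0],[0,-10,0],0.04],[[0,0,0],[0,-10,0],0.04],[[0,0,0],[0,-10,0],0.04],[[0,0,0],[0,0,0],0.04]])

```text
time_s: 8.75
position: [0.4341, 0.1109, 0.2245]
tool_rot: [[0.005, 0.0, -1.0], [1.0, 0.0, 0.005], [0.0, -1.0, -0.0]]
ft_force: [-0.3, 0.8, 0.4]
grip_width: 0.04
```

```bash
python3 -c "
from rig import env
s=env.observe();print(s['position'],s['tool_rot'],s['q'])"
```

```text
[0.43405173 0.11090685 0.22451139] [[ 5.17046454e-03  2.37042894e-04 -9.99986605e-01]
 [ 9.99986593e-01  2.81394746e-04  5.17053118e-03]
 [ 2.82616614e-04 -9.99999932e-01 -2.35584774e-04]] [-8.81766133e-01  1.18746615e+01  9.01271386e+01  1.66955864e-02
  7.79848686e+01 -9.05889907e+01]
```

Emit:
carry_out(plan=[[[0,0.03,0],[0,0,0],0.04],[[0,0.03,0],[0,0,0],0.04],[[0,0.015,0],[0,0,0],0.04],[[0,0.006,0],[0,0,0],0.04],[[0,0,-0.01],[0,0,0],0.04],[[0,0,-0.006],[0,0,0],0.04],[[0,0,-0.006],[0,0,0],0.04],[[0,0,-0.006],[0,0,0],0.04]])

```text
time_s: 9.75
position: [0.4629, 0.1098, 0.1435]
tool_rot: [[0.005, -0.0, -1.0], [1.0, -0.0, 0.005], [-0.0, -1.0, 0.0]]
ft_force: [-3.9, 1.0, 2.4]
grip_width: 0.0399
```

Emit:
carry_out(plan=[[[0,0,-0.008],[0,0,0],0.04],[[0,0,-0.008],[0,0,0],0.04],[[0,0,-0.008],[0,0,0],0.04],[[0,0,-0.008],[0,0,0],0.04],[[0,0,-0.008],[0,0,0],0.04],[[0,0,-0.008],[0,0,0],0.04],[[0,0,-0.008],[0,0,0],0.04],[[0,0,0],[0,0,0],0.04]])

```text
time_s: 10.75
position: [0.5197, 0.1094, 0.1431]
tool_rot: [[0.005, 0.001, -1.0], [1.0, -0.0, 0.005], [-0.0, -1.0, -0.001]]
ft_force: [-0.5, 0.3, 0.2]
grip_width: 0.0397
```

```bash
python3 loc2.py 4
```

```text
top [201 187  31   5 120] [0.6091 0.1096 0.0557] 225.0911865234375 sh [[0.0008 0.0557 0.125 ]] yaw 0.061
scene [ 276  170   39   40 1041] [0.5743 0.1088 0.01  ] 71.28173828125 sh [[-0.0339  0.0547  0.125 ]] yaw 0.015
[0.51903278 0.10947112 0.14317006]
```

View pics/scene_4.png

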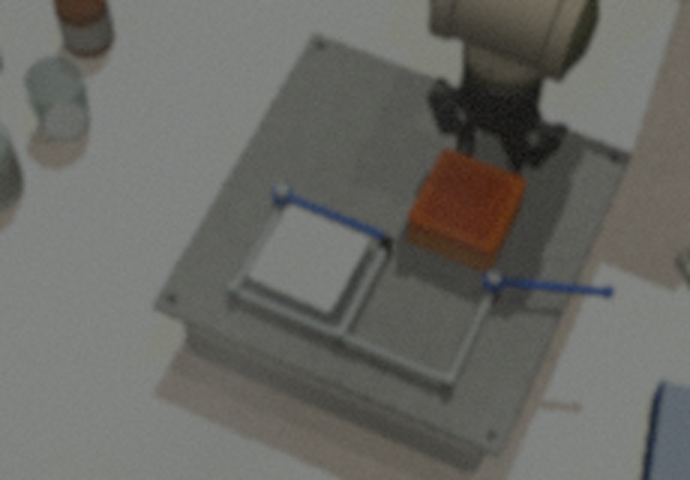

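View pics/top_4.png

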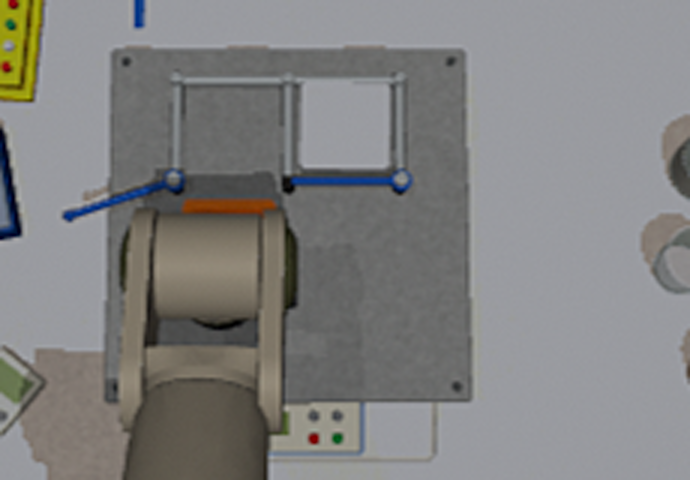

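```bash
python3 - <<'E'
from h import *
from rig import env
p=env.get_image("scene");c=cam(p)
im=p["image"][150:190,270:340,::-1]
im=cv2.convertScaleAbs(im,alpha=2.2,beta=10)
cv2.imwrite("pics/knuck.png",cv2.resize(im,None,fx=10,fy=10,interpolation=cv2.INTER_CUBIC))
for y in(.109,.109+.035,.109+.05,.109-.05,.109-.035):
  for z in(.143,.17,.19,.21): print(y-.109,z,((proj(c,[[.519,y,z]])[0]-[270,150])*10).round())
E
```

```text
0.0 0.143 [320. 253.]
0.0 0.17 [327. 205.]
0.0 0.19 [333. 168.]
0.0 0.21 [339. 130.]
0.03500000000000002 0.143 [429. 295.]
0.03500000000000002 0.17 [438. 247.]
0.03500000000000002 0.19 [446. 211.]
0.03500000000000002 0.21 [453. 173.]
0.05 0.143 [476. 313.]
0.05 0.17 [486. 265.]
0.05 0.19 [494. 229.]
0.05 0.21 [502. 192.]
-0.05 0.143 [165. 194.]
-0.05 0.17 [170. 145.]
-0.05 0.19 [174. 108.]
-0.05 0.21 [178.  70.]
-0.035 0.143 [211. 212.]
-0.035 0.17 [217. 163.]
-0.035 0.19 [222. 126.]
-0.035 0.21 [226.  88.]
```

View pics/knuck.png

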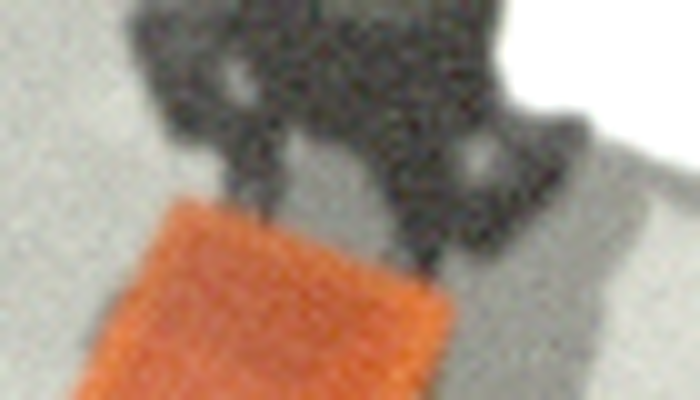

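Emit:
carry_out(plan=[[[0,0,0.006],[0,0,0],0.03],[[0,-0.009,0],[0,0,0],0.03],[[0,0,0],[0,0,0],0.03],[[0,0,-0.006],[0,0,0],0.03],[[0,0,-0.007],[0,0,0],0.03],[[0,0,-0.008],[0,0,0],0.03],[[0,0,-0.008],[0,0,0],0.03],[[0,0,-0.008],[0,0,0],0.03]])

```text
time_s: 11.9
position: [0.55, 0.1092, 0.1522]
tool_rot: [[0.005, -0.001, -1.0], [1.0, -0.0, 0.005], [-0.0, -1.0, 0.001]]
ft_force: [-3.2, -0.6, 3.2]
grip_width: 0.03
```

```bash
python3 loc2.py 5
```

```text
top [202 177  26   2  27] [ 0.5995  0.2369 -0.1667] 27.0 sh [[-0.0094  0.183   0.125 ]] yaw -0.162
scene [ 271  178   40   40 1056] [0.6051 0.1081 0.0049] 75.48681640625 sh [[-0.0031  0.0542  0.125 ]] yaw 0.01
[0.55078492 0.10921712 0.15210574]
```

View pics/scene_5.png

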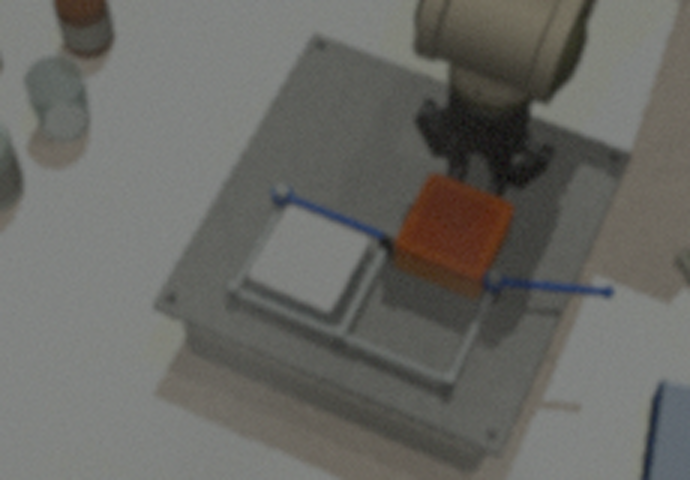

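Emit:
carry_out(plan=[[[0,0,-0.008],[0,0,0],0.03],[[0,0,-0.008],[0,0,0],0.03],[[0,0,-0.008],[0,0,0],0.03],[[0,0,-0.008],[0,0,0],0.03]])

```text
time_s: 12.5
position: [0.5822, 0.1092, 0.1522]
tool_rot: [[0.005, -0.0, -1.0], [1.0, -0.0, 0.005], [-0.0, -1.0, 0.0]]
ft_force: [-1.4, 0.6, -0.5]
grip_width: 0.03
```

Emit:
carry_out(plan=[[[0,0,-0.008],[0,0,0],0.03],[[0,0,-0.008],[0,0,0],0.03],[[0,0,-0.008],[0,0,0],0.03],[[0,0,-0.008],[0,0,0],0.03]])

```text
time_s: 13.0
position: [0.6141, 0.109, 0.1523]
tool_rot: [[0.005, -0.0, -1.0], [1.0, -0.0, 0.005], [-0.0, -1.0, 0.0]]
ft_force: [-1.7, -0.3, -1.5]
grip_width: 0.03
```

```bash
python3 loc2.py 6
```

```text
top [243 265   3   3   8] [ 0.3898  0.0283 -0.2   ] 73.0 sh [[-0.218  -0.0266  0.125 ]] yaw -0.195
scene [ 262  195   41   42 1105] [0.6696 0.1074 0.0054] 76.733642578125 sh [[0.0614 0.0539 0.125 ]] yaw 0.01
[0.61469162 0.10899394 0.1523837 ]
```

View pics/scene_6.png

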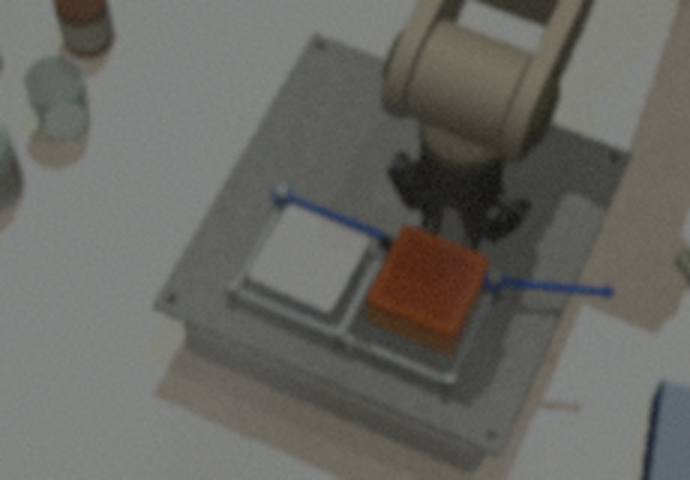

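Emit:
carry_out(plan=[[[0,0,-0.005],[0,0,0],0.03],[[0,0,-0.005],[0,0,0],0.03],[[0,0,-0.005],[0,0,0],0.03]])

```text
time_s: 13.48
position: [0.6288, 0.109, 0.1525]
tool_rot: [[0.005, -0.0, -1.0], [1.0, 0.0, 0.005], [0.0, -1.0, 0.0]]
ft_force: [-2.9, -0.2, 1.3]
grip_width: 0.0301
```

Emit:
carry_out(plan=[[[0,0,-0.004],[0,0,0],0.03],[[0,0,-0.003],[0,0,0],0.03]])

```text
time_s: 13.72
position: [0.6358, 0.1089, 0.1524]
tool_rot: [[0.005, -0.0, -1.0], [1.0, -0.0, 0.005], [-0.0, -1.0, 0.0]]
ft_force: [-3.5, -0.1, 2.1]
grip_width: 0.0303
```

Emit:
carry_out(plan=[[[0,0,-0.003],[0,0,0],0.03]])

```text
time_s: 13.85
position: [0.6388, 0.1089, 0.1525]
tool_rot: [[0.005, 0.0, -1.0], [1.0, 0.0, 0.005], [0.0, -1.0, -0.0]]
ft_force: [-3.3, 0.3, 2.1]
grip_width: 0.0301
```

```bash
python3 loc2.py 7
```

```text
top [243 265   3   3   8] [ 0.3898  0.0283 -0.2   ] 73.0 sh [[-0.218  -0.0266  0.125 ]] yaw -0.195
scene [ 259  202   40   41 1072] [0.6902 0.1069 0.0173] 116.4051513671875 sh [[0.082  0.0535 0.125 ]] yaw 0.022
[0.63904907 0.10888494 0.15237034]
```

View pics/scene_7.png

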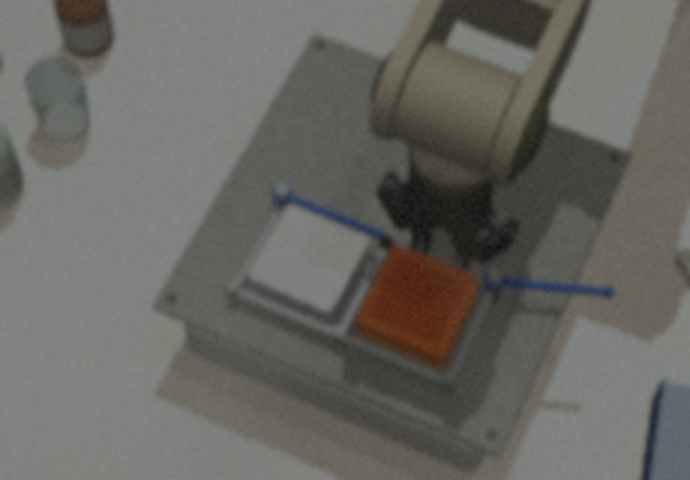

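Small steps until the bar is felt.

Emit:
carry_out(plan=[[[0,0,-0.002],[0,0,0],0.03]])

```text
time_s: 14.08
position: [0.6406, 0.1089, 0.1524]
tool_rot: [[0.005, -0.0, -1.0], [1.0, -0.0, 0.005], [-0.0, -1.0, 0.0]]
ft_force: [-4.6, 1.0, 1.7]
grip_width: 0.0298
```

Emit:
carry_out(plan=[[[0,0,-0.001],[0,0,0],0.03]])

```text
time_s: 14.2
position: [0.6416, 0.1089, 0.1523]
tool_rot: [[0.005, -0.0, -1.0], [1.0, -0.0, 0.005], [-0.0, -1.0, 0.0]]
ft_force: [-2.9, 0.3, 2.4]
grip_width: 0.0298
```

Emit:
carry_out(plan=[[[0,0,-0.001],[0,0,0],0.03]])

```text
time_s: 14.32
position: [0.6418, 0.1089, 0.1524]
tool_rot: [[0.005, -0.002, -1.0], [1.0, -0.0, 0.005], [-0.0, -1.0, 0.002]]
ft_force: [-10.0, -0.7, 5.3]
grip_width: 0.0301
```

Emit:
carry_out(plan=[[[0,0,-0.001],[0,0,0],0.03]])

```text
time_s: 14.45
position: [0.6418, 0.1089, 0.1523]
tool_rot: [[0.005, -0.005, -1.0], [1.0, -0.0, 0.005], [-0.0, -1.0, 0.005]]
ft_force: [-15.9, 0.1, 8.1]
grip_width: 0.0305
```

Emit:
carry_out(plan=[[[0,0,0.005],[0,0,0],0.03],[[0,0,0.02],[0,0,0],0.03],[[0,0,0.04],[0,0,0],0.03],[[0,-0.03,0.03],[0,0,0],0.0],[[0,-0.05,0],[0,0,0],0.0],[[0.03,0,0],[0,0,0],0.0],[[0.05,0,0],[0,0,0],0.0],[[0.05,0,0],[0,0,0],0.0]])

```text
time_s: 15.45
position: [0.5497, 0.2406, 0.2325]
tool_rot: [[0.006, 0.002, -1.0], [1.0, 0.0, 0.006], [0.0, -1.0, -0.002]]
ft_force: [0.9, -0.3, 0.4]
grip_width: 0.0001
```

```bash
python3 loc2.py 8; python3 - <<'E'
import numpy as np
th=np.r_[np.linspace(2.81,0,22)]
d=.004+.011*abs(np.cos(th))+.0145*abs(np.sin(th))
F=np.c_[.034-.075*np.sin(th)-d*np.cos(th), .111-.075*np.cos(th)+d*np.sin(th)]
print(F.round(3).tolist())
D=np.diff(F,axis=0); print("tool x,z:",np.c_[D[:,1],-D[:,0]].round(4).tolist())
E
```

```text
top [201 146  31  33 989] [0.6986 0.1094 0.0157] 50.806884765625 sh [[0.0903 0.056  0.125 ]] yaw 0.021
scene [ 258  202   41   41 1047] [0.6918 0.107  0.0078] 146.09375 sh [[0.0835 0.0536 0.125 ]] yaw 0.013
[0.54902907 0.24333589 0.2320615 ]
[[0.028, 0.188], [0.019, 0.187], [0.009, 0.185], [0.0, 0.181], [-0.009, 0.176], [-0.017, 0.17], [-0.025, 0.162], [-0.031, 0.154], [-0.037, 0.143], [-0.04, 0.132], [-0.043, 0.123], [-0.044, 0.114], [-0.044, 0.104], [-0.042, 0.094], [-0.04, 0.084], [-0.035, 0.075], [-0.029, 0.066], [-0.022, 0.057], [-0.014, 0.05], [-0.004, 0.044], [0.007, 0.039], [0.019, 0.036]]
tool x,z: [[-0.001, 0.0091], [-0.0022, 0.0093], [-0.0035, 0.0092], [-0.0049, 0.0089], [-0.0063, 0.0084], [-0.0077, 0.0076], [-0.0089, 0.0065], [-0.0101, 0.0053], [-0.011, 0.0037], [-0.0095, 0.0023], [-0.0092, 0.0012], [-0.0096, -0.0], [-0.0099, -0.0014], [-0.0099, -0.0028], [-0.0097, -0.0043], [-0.0092, -0.0058], [-0.0085, -0.0073], [-0.0074, -0.0087], [-0.0061, -0.0099], [-0.0046, -0.0109], [-0.0029, -0.0117]]
```

View pics/scene_8.png

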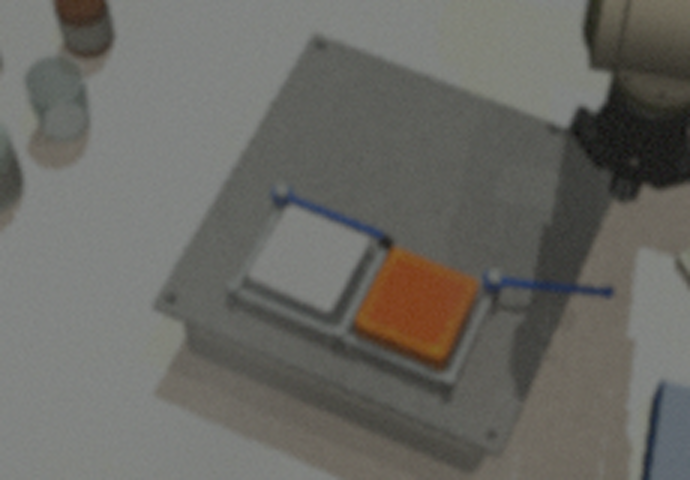

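View pics/top_8.png

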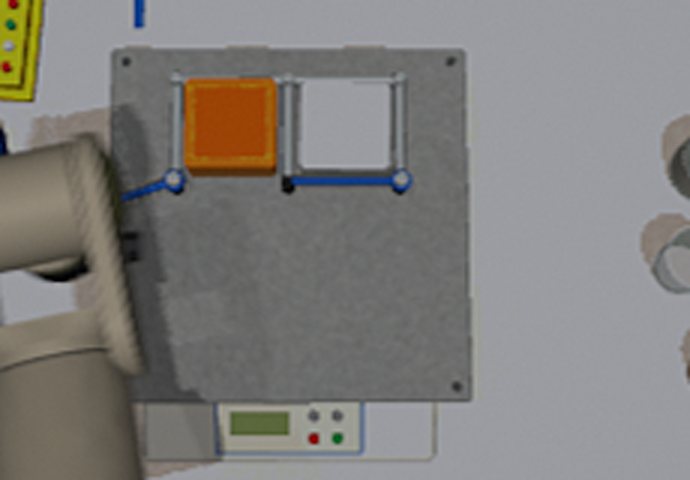

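Emit:
carry_out(plan=[[[0.003,0,-0.05],[0,0,0],0.0],[[0,0,-0.05],[0,0,0],0.0],[[0,0,0],[0,0,0],0.0],[[0,0.03,0],[0,0,0],0.0],[[0,0.03,0],[0,0,0],0.0],[[0,0.015,0],[0,0,0],0.0],[[0,0.01,0],[0,0,0],0.0],[[0,0,0],[0,0,0],0.0]])

```text
time_s: 16.55
position: [0.6493, 0.2418, 0.1475]
tool_rot: [[0.005, 0.0, -1.0], [1.0, 0.0, 0.005], [0.0, -1.0, -0.0]]
ft_force: [0.3, -0.4, 0.6]
grip_width: -0.0
```

```bash
python3 snap.py 9; python3 -c "
from rig import env
from h import *
print(w2sh([.60794,.05386,-.00512],[env.observe()['position']]))"
```

```text
16.65 [0.64967522 0.24190416 0.14840048] [ 0.51637885 -0.70687839  0.04562111]
[[0.04077189 0.18825538 0.14840048]]
```

View pics/scene9.png

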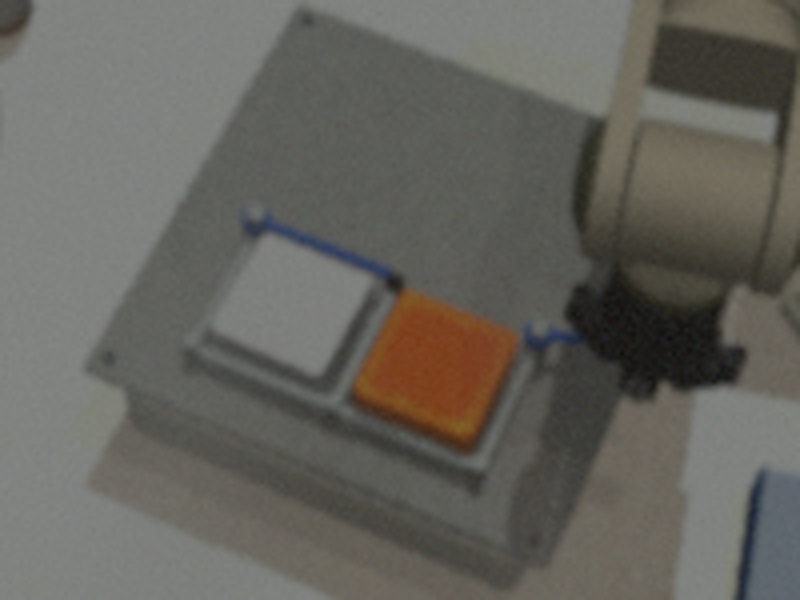

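Emit:
carry_out(plan=[[[0,0,0.006],[0,0,0],0.0],[[0,0,0.007],[0,0,0],0.0],[[-0.001,0,0.009],[0,0,0],0.0],[[-0.002,0,0.0095],[0,0,0],0.0],[[-0.0035,0,0.009],[0,0,0],0.0],[[-0.005,0,0.009],[0,0,0],0.0]])

```text
time_s: 17.4
position: [0.5991, 0.2303, 0.1474]
tool_rot: [[0.005, 0.0, -1.0], [1.0, 0.0, 0.005], [0.0, -1.0, -0.0]]
ft_force: [1.1, 0.2, 0.2]
grip_width: 0.0003
```

```bash
python3 snap.py 10; python3 -c "
from rig import env
from h import *
print(w2sh([.60794,.05386,-.00512],[env.observe()['position']]))"
```

```text
17.5 [0.59886615 0.2301567  0.14758544] [ 0.06787085  0.23294497 -0.19261599]
[[-0.00997636  0.17624794  0.14758544]]
```

View pics/scene10.png

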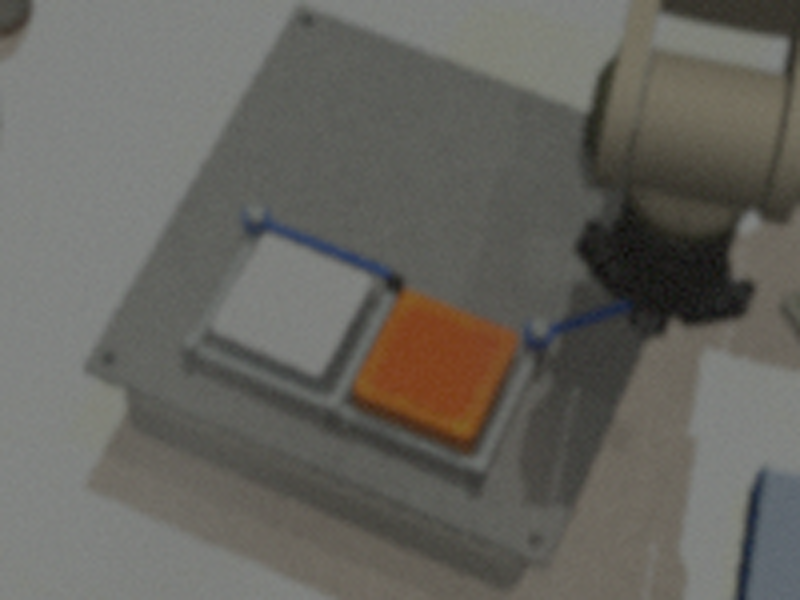

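View pics/top10.png

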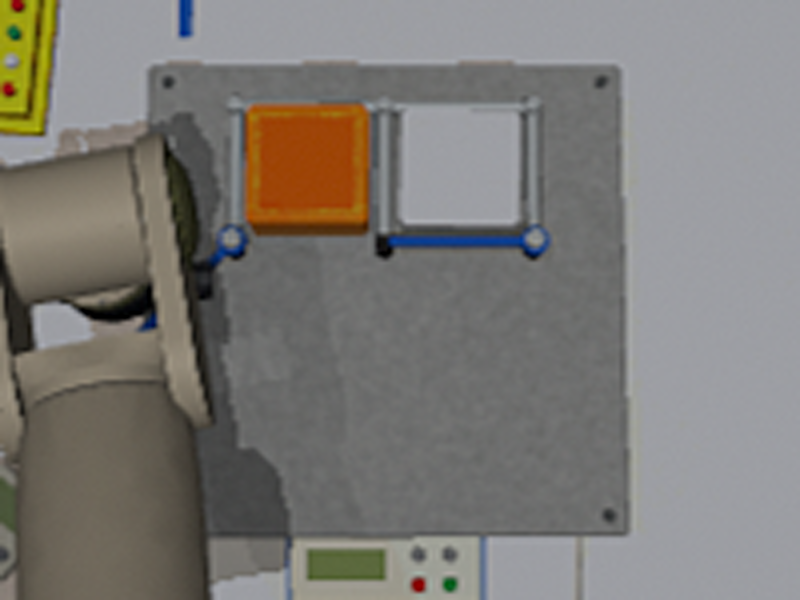

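Gate is following the fingers (now at about 2.3 rad). Continue along the arc.

Emit:
carry_out(plan=[[[-0.0063,0,0.0084],[0,0,0],0.0],[[-0.0077,0,0.0076],[0,0,0],0.0],[[-0.0089,0,0.0065],[0,0,0],0.0],[[-0.01,0,0.0053],[0,0,0],0.0],[[-0.011,0,0.0037],[0,0,0],0.0],[[-0.0095,0,0.0023],[0,0,0],0.0],[[-0.0092,0,0.0012],[0,0,0],0.0],[[-0.0096,0,0],[0,0,0],0.0]])

```text
time_s: 18.5
position: [0.5643, 0.158, 0.1473]
tool_rot: [[0.005, -0.0, -1.0], [1.0, 0.0, 0.005], [0.0, -1.0, 0.0]]
ft_force: [0.3, 0.1, -0.2]
grip_width: 0.0001
```

Emit:
carry_out(plan=[[[-0.0099,0,-0.0014],[0,0,0],0.0],[[-0.0099,0,-0.0028],[0,0,0],0.0],[[-0.0097,0,-0.0043],[0,0,0],0.0],[[-0.0092,0,-0.0058],[0,0,0],0.0],[[-0.0085,0,-0.0073],[0,0,0],0.0]])

```text
time_s: 19.12
position: [0.5862, 0.1106, 0.1473]
tool_rot: [[0.005, -0.0, -1.0], [1.0, -0.0, 0.005], [-0.0, -1.0, 0.0]]
ft_force: [0.7, 0.7, 0.2]
grip_width: 0.0001
```

```bash
python3 snap.py 11; python3 -c "
from rig import env
from h import *
print(w2sh([.60794,.05386,-.00512],[env.observe()['position']]))"
```

```text
19.225 [0.58651617 0.11025143 0.14712927] [-0.64215561  0.97550875 -0.12972412]
[[-0.02171227  0.056281    0.14712927]]
```

View pics/scene11.png

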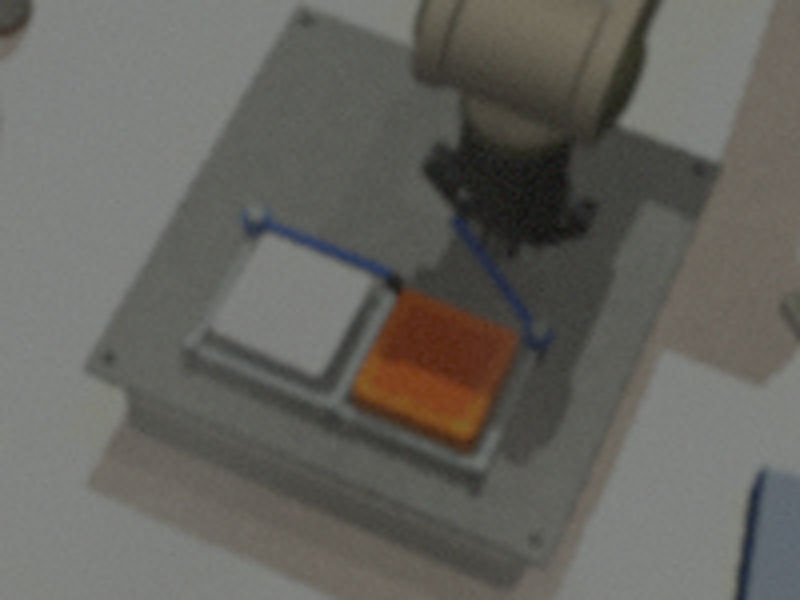

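Emit:
carry_out(plan=[[[-0.0074,0,-0.0087],[0,0,0],0.0],[[-0.006,0,-0.01],[0,0,0],0.0],[[-0.0046,0,-0.011],[0,0,0],0.0],[[-0.0029,0,-0.007],[0,0,0],0.0]])

```text
time_s: 19.73
position: [0.6231, 0.0898, 0.1471]
tool_rot: [[0.005, -0.0, -1.0], [1.0, -0.0, 0.005], [-0.0, -1.0, 0.0]]
ft_force: [0.2, 1.5, -0.9]
grip_width: 0.0003
```

Emit:
carry_out(plan=[[[0,0,-0.002],[0,0,0],0.0]])

```text
time_s: 19.85
position: [0.6248, 0.0898, 0.1471]
tool_rot: [[0.006, -0.0, -1.0], [1.0, -0.0, 0.006], [-0.0, -1.0, 0.0]]
ft_force: [0.5, -0.2, -0.1]
grip_width: 0.0
```

Emit:
carry_out(plan=[[[0,0,-0.001],[0,0,0],0.0],[[0,0,-0.001],[0,0,0],0.0]])

```text
time_s: 20.1
position: [0.6262, 0.0903, 0.1474]
tool_rot: [[0.005, -0.0, -1.0], [1.0, -0.0, 0.005], [-0.0, -1.0, 0.0]]
ft_force: [-0.4, -1.3, -0.4]
grip_width: -0.0001
```

```bash
python3 snap.py 12; python3 -c "
from rig import env
from h import *
print(w2sh([.60794,.05386,-.00512],[env.observe()['position']]))"
```

```text
20.2 [0.62625948 0.09027276 0.14736657] [-0.28011375 -0.6616066  -0.20371728]
[[0.01813281 0.03650608 0.14736657]]
```

View pics/scene12.png

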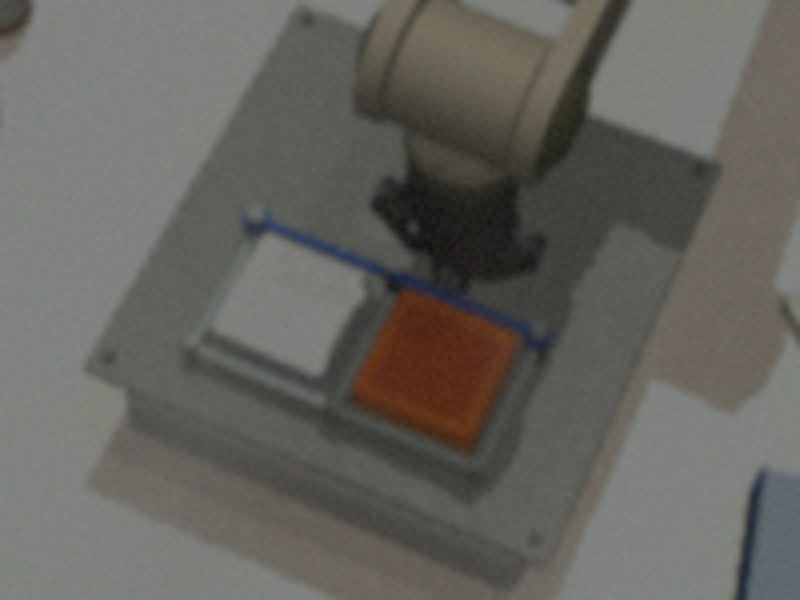

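Nearly shut; creep until the stop is felt.

Emit:
carry_out(plan=[[[0,0,-0.001],[0,0,0],0.0]])

```text
time_s: 20.32
position: [0.6269, 0.0902, 0.1473]
tool_rot: [[0.005, -0.001, -1.0], [1.0, -0.0, 0.005], [-0.0, -1.0, 0.001]]
ft_force: [-4.6, 0.2, 0.3]
grip_width: 0.0001
```

Emit:
carry_out(plan=[[[0,0,-0.001],[0,0,0],0.0]])

```text
time_s: 20.45
position: [0.6271, 0.0903, 0.1472]
tool_rot: [[0.005, -0.003, -1.0], [1.0, -0.0, 0.005], [-0.0, -1.0, 0.003]]
ft_force: [-9.5, -0.2, 3.9]
grip_width: 0.0002
```

Emit:
carry_out(plan=[[[0,0,-0.001],[0,0,0],0.0]])

```text
time_s: 20.58
position: [0.6273, 0.0902, 0.1472]
tool_rot: [[0.005, -0.006, -1.0], [1.0, -0.0, 0.005], [-0.0, -1.0, 0.006]]
ft_force: [-12.7, -2.2, 4.9]
grip_width: 0.0002
```

The stop is felt. Next I back off and check.

Emit:
carry_out(plan=[[[0,0,0.005],[0,0,0],0.0],[[0,0,0.02],[0,0,0],0.0],[[0,-0.02,0.04],[0,0,0],0.0],[[0,-0.05,0.03],[0,0,0],0.0],[[0.05,0,0.02],[0,0,0],0.0],[[0.06,0,0],[0,0,0],0.0],[[0.06,0,0],[0,0,0],0.0],[[0,0,0],[0,0,0],0.0]])

```text
time_s: 21.58
position: [0.5146, 0.2642, 0.2172]
tool_rot: [[0.0, 0.001, -1.0], [1.0, 0.001, 0.0], [0.001, -1.0, -0.001]]
ft_force: [0.9, 0.8, 0.4]
grip_width: -0.0002
```

```bash
python3 loc2.py 13; python3 -c "
from rig import env
print(env.observe())"|head -3
```

```text
top [201 146  31  33 990] [0.6984 0.1093 0.0078] 50.31298828125 sh [[0.0901 0.0559 0.125 ]] yaw 0.013
scene [ 258  202   41   41 1046] [ 0.6913  0.1071 -0.002 ] 148.675537109375 sh [[0.0831 0.0536 0.125 ]] yaw 0.003
[0.51516392 0.26090954 0.21722844]
{'time_s': 21.675, 'q': array([ 1.51284856e+01,  2.51471063e+01,  7.12705194e+01, -1.84928043e-02,
        8.35652508e+01, -7.46309068e+01]), 'qvel': array([-1.98580372, -0.55405162,  0.63196504, -0.03684967,  0.137325  ,
       -0.00427361]), 'joint_efforts': array([ 1.82822116e+00, -4.76655722e+01, -2.33201516e+01,  8.71365331e-02,
```

View pics/scene_13.png

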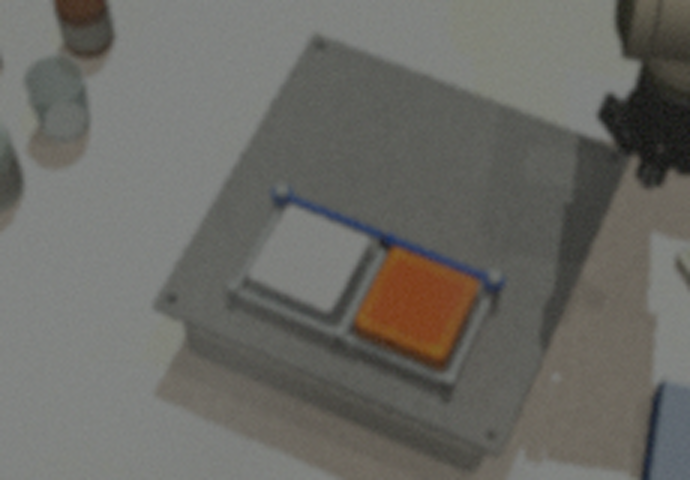

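View pics/top_13.png

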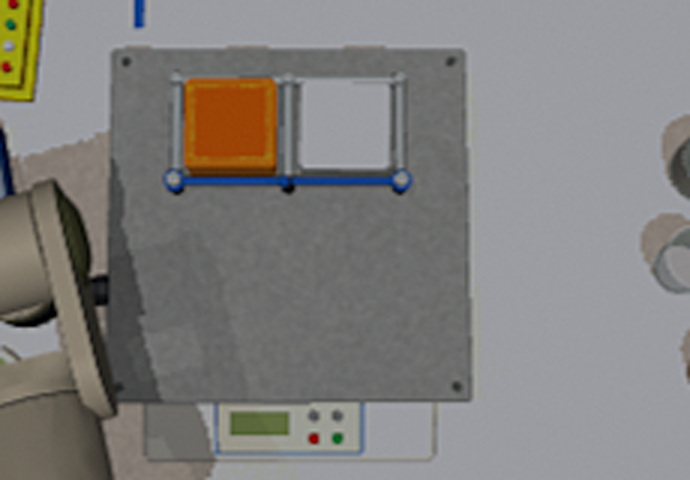

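The top and scene views both show the box seated at the back bar and the gate straight across the mouth, in line with the right-hand gate. The robot is clear of everything.

```bash
python3 -c "
from rig import env
print(env.close_job())"
```

```text
the job is handed in; nothing more can be done
None
```

The orange box is home against the back bar and the blue gate is shut behind it. I handed the job in at about 21.7 s of the 70 s.

**What I did:** I pushed the box sideways onto the bay's centre line with two fingers. I then pushed it straight in between the posts until the back bar stopped it, at about 16 N. Last, I swung the gate shut with closed fingers until it met its stop, at about 13 N, and backed the arm clear.

**Last checks:**
- **Box position:** the top camera puts the box at x 90.1, y 55.9 mm in the shaker's frame, against a target of 90, 55.5, turned about 0.01 rad. The arm stopped where the known sizes said it should.
- **Gate:** it looks straight across the mouth, in line with the right-hand gate. I did not measure its angle as a number.
- **Surroundings:** the foil box and the bench items in view look undisturbed. I did not measure them individually.

**One disagreement:** the scene camera's fit puts the box at x 83, y 53.6 mm. That would be 7 mm short of the target, just outside the 6 mm limit. I trusted the top view and the felt contact, because the back bar hides part of the box in the scene view and that fit was clearly worse.

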